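# Load a drum blank's spindle into the spring post holder of a decorating wheel

### The arm

A 6-joint arm with a two-finger parallel gripper is mounted at the origin on the work surface. World frame = base frame: x ahead of the robot, y to its left, z up, the work surface at z = 0. Lengths are in mm, angles in rad, forces in N, time in s.
With the tool pointing down it reaches from about 300 to 775 mm from the base axis. Payload 14.6 kg.
Tool frame: the origin (TCP) lies at the very end of the fingers, on their centre line; the grasp point (between the pads) lies 19 mm behind it; z points along the fingers, y is the line along which they close (so a half turn about z gives the same grasp; the last joint's range is limited). The gripper opens to 94 mm and grips with 3 to 60 N. Pads are 16 mm wide; open, the fingers measure 119 mm over their backs; the gripper's body (75 mm by 177 mm) begins 78 mm behind the grasp point.
Start: joints at [1.229, 0.3, 1.521, -0, 1.321, -0.067], TCP at [149.243, 529.354, 205.446] pointing down, gripper open.
Joint ranges: [-3.03, 3.03], [-0.79, 2.21], [0.23, 2.52], [-1.04, 4.18], [0, 3.07], [-2.55, 2.55]. Speed limits (rad/s): [2.22, 2.22, 2.57, 3.14, 3.14, 3.14].

### API

Orientations are given as [roll, pitch, yaw] about the fixed x, y, z axes, in that order (R = Rz(yaw) Ry(pitch) Rx(roll)).
In Python, from cell import manip, optics gives the robot as it stands.
- The arm moves only by the shell command python3 -m crank 'ROWS' [FORCE]. ROWS is JSON, a list of rows, each a list of 7 numbers: the opening in per cent of the stroke, from 0 (shut) to 100 (fully open), then the shift along the tool's x, y, z in mm, then the turn, a rotation vector about the tool's x, y, z in rad. A call has 1 to 10 rows; each row is the pose to reach, as a shift and turn from the pose commanded when the call began, along the tool's axes at that moment; what a row does not reach only later rows make up. A row lasts 1/10 s, in which the tool goes at most 50 mm and 8.59 degrees, less where a joint would pass 70% of its speed; a pose out of reach is approached as far as the arm can. A call with a gripper value outside its range is refused whole. The fingers move at their own pace and stop on an object; FORCE is the grip in N (left out, the last holds). Time passes only in rows, so rows that repeat a pose let the fingers close. It gives the time, the measured TCP pose, the force, the opening and the grip force at its end, in the units of the state.
- manip.read_state(): the state, without advancing time (a new reading comes with each control period).
- optics.camera(name): name is "side" or "top" or "wrist"; returns (picture, depth): 384x512x3 uint8, red, green, blue; 384x512 float32, mm along the optical axis (not along the pixel's ray), 0 where there is no reading.
- optics.calibration(name): a dict with "camera_matrix" (3x3 intrinsics, pixels), "R" (3x3) and "t" (3): a world point X has camera coordinates R X + t. Camera axes: x right, y down, z forward; pixel columns grow to the right and rows downward; lengths in mm; the calibration is good to about 2 mm. A picture is of the moment at which its call begins: read the wrist's pose just before it. calibration takes no time and is no camera call; for the wrist camera it gives the pose at the moment of the call.
- manip.sign_off(): hands the job in; it is judged then, once.
The state is a dict: "clock": time; "joints": joint angles; "qd": joint speeds; "effort": joint torques, N m; "eef_pos": TCP position; "eef_rot": TCP orientation; "wrist_force": force on the tool from outside, world axes, zero at the start; "moment": the same for the moment, N m; "finger_gap": finger opening in mm; "finger_force": force on a finger pad.
Only numpy, scipy, OpenCV 4.12 (cv2) and the standard library are available. Lean on these libraries where they do the work, as an engineer would, in place of code of your own. Each camera call takes 0.05 s, during which the arm holds its last target. There are 200 camera calls.

### The job

Take the spindle with the plain cylindrical wooden drum out of the drying rack and slide its shank down into the post holder on the decorating wheel, without forcing it, until the holder's spring plunger has ridden over the shank and snapped into its groove. Let go and leave it standing there, caught; leave the other spindles, the jar and the plaques as they are.

Things in the scene. Friction and masses are not known exactly. Their poses are not given: they have to be found in the camera images.
- drum: The spindle to load: the one whose bare wooden blank is a flat-topped cylinder, 33 mm across. It starts upright in one of the rack's holes, its shoulder on the board. Origin: centre of the underside of its steel shoulder (a disc 36 mm across, 6 mm thick); z points up along the axis. The wood, z = 6 to 52 mm, is the part to grip. The steel shank stands out below. 0.1 to 0.2 kg in all.
- shoulder (a point): Same point as the drum spindle's origin. The steel shank below it is 16 mm across, its last 12 mm tapering to 8 mm. 34 mm above its foot the plunger's nose comes to rest in a square groove all round, 9 mm wide and 3.5 mm deep. A set screw locks the shank at any reach: that rest lies 17 to 43 mm below the shoulder, not measured.
- head: Turning head of the decorating wheel: an aluminium plate 160 mm across, with a steel post holder 40 mm across standing upright at its centre. It turns about the holder's axis with slight friction; the wheel's foot is fixed. Contact between spindle and head, plunger included, must stay under 35 N, all contacts added; a straight push of up to 18 N keeps within that.
- mouth (a point): Centre of the post holder's open rim, 105 mm above the table; z points up along the bore, x to the side where the plunger sits. The bore is 17 mm wide (1 mm of play) and 62 mm deep. The plunger's axis lies 14 mm below the rim; its barrel and 18 mm knob stick out level to 48 mm from the bore's axis.
- plunger (a joint): Spring plunger in the holder's side, in m: 0 with its round nose, 8 mm thick, 4 mm out in the bore, growing as the nose is pushed back: 0.002 to 0.003 while the full shank rides past, about 0 once in the groove. Spring 5.5 N, plus 1 N per mm. The shank meets it with its foot about 14 mm below the rim; from there pushing down takes 4 to 16 N, next to none as the nose drops in; then it stops hard.
- nose (a point): Tip of the plunger's nose inside the bore, 4 mm in from its wall when sprung out.
- rack: Plywood drying rack, 70 x 270 mm, 90 mm high: a drilled board on two cheeks, fixed. Origin: centre of its underside; its long axis is y. Its three holes (19 mm wide, through) lie at y = -90, 0 and +90 mm.
- ball: Another spindle in the rack, with a wooden ball 42 mm across; top 53 mm above its shoulder. Origin as for the drum spindle. To be left alone.
- cone: Another spindle in the rack, with a wooden cone 38 mm across at the foot; top 56 mm above its shoulder. Origin as for the drum spindle. To be left alone.
- jar: Closed white paint jar with blue band and black lid, 72 mm across, 80 mm high; origin at the centre of its underside. To be left alone.
- plaques: Stack of four round wooden plaques, 104 mm across, 24 mm high; origin at the centre of its underside. To be left alone.
Things that resemble listed ones, but are neither listed nor needed, are in the scene too. What is shaped like the drum but purple is not meant.

How it is judged (in metres and radians):
On the way, in this order (a step that is already met when the one before it is completed fails the run):
1. the drum's spindle is lifted off the rack (z of shoulder in the frame of rack above 0.11 m), for 0.1 s.
2. its shank is in the bore and holds the plunger pushed back (value of joint plunger above 0.0016 m and z of shoulder in the frame of mouth below 0.06 m and horizontal distance between shoulder and mouth below 0.005 m), for 0.1 s.
At the end, for the whole second after the job is handed in: The drum spindle stands released and at rest in the post holder, shoulder less than 32 mm above the rim, axis within 3 mm and 0.08 rad of the bore's, with the plunger sprung back into its groove (less than 1.5 mm pushed back) (value of joint plunger below 0.0015 m and z of shoulder in the frame of mouth below 0.032 m and horizontal distance between shoulder and mouth below 0.003 m and angle between the z axis of drum and the z axis of mouth, either way round below 0.08 rad and linear speed of drum below 0.02 m/s); the robot touches nothing.
It fails at once if the spindle is forced: more than 35 N of contact between it and the holder, plunger included (contact force between drum and head above 35 N).
It fails at once if another spindle is disturbed (distance of any of ball, cone from where it was at the start of the episode above 0.015 m).
It fails at once if the jar or the plaques are shifted (distance of any of jar, plaques from where it was at the start of the episode above 0.02 m).
It also fails if it takes over 61 s, if anything falls off the work surface, if the arm or the gripper's body presses on something with over 40 N, if the wrist force passes 120 N, or if a joint passes its speed limit or range.

## Working session

There is one attempt and no reset: what is moved stays moved. The work goes in short steps, Python scripts to look and compute and a shell command to move; the robot and the scene stay as the last step left them, time stands still between calls to the robot, and variables do not carry over. Pictures are saved under pics/ and viewed, at most 10 in all, crops included, and the job is handed in when it is done.

```bash
mkdir -p pics; ls
cat > h.py <<'E'
import numpy as np, cv2
from cell import manip, optics
def grab(n,f=None):
    c=optics.calibration(n); p,d=optics.camera(n)
    if f: cv2.imwrite('pics/'+f,cv2.cvtColor(p,cv2.COLOR_RGB2BGR))
    return c,p,d
def cloud(c,d):
    K=np.array(c['camera_matrix']);R=np.array(c['R']);t=np.array(c['t'])
    v,u=np.mgrid[:d.shape[0],:d.shape[1]]
    P=np.stack([(u-K[0,2])*d/K[0,0],(v-K[1,2])*d/K[1,1],d],-1)-t
    W=P@R
    W[d==0]=np.nan
    return W
E
python3 - <<'E'
from h import *
a=[]
for n in('top','side'):
    c,p,d=grab(n); np.save(n+'.npy',cloud(c,d)); np.save(n+'p.npy',p)
    cv2.imwrite(f'pics/{n}0.png',cv2.cvtColor(p,cv2.COLOR_RGB2BGR))
    C=-np.array(c['R']).T@np.array(c['t']);print(n,C.round())
s=manip.read_state();print(s)
E
```

```text
pics
top [420. -23. 827.]
side [ 469. -646.  550.]
{'clock': 0.1, 'joints': array([ 1.22938032e+00,  3.00402766e-01,  1.52153076e+00,  1.41614367e-05,
        1.32069170e+00, -6.66089446e-02]), 'qd': array([-1.28364513e-03, -1.23415435e-03, -1.96381554e-04, -1.31562712e-03,
        3.98784690e-05,  4.66636296e-05]), 'effort': array([ 1.11662896e-03, -5.32633567e+01, -3.53293526e+01,  7.09792902e-02,
        2.33358733e-02, -6.72897727e-05]), 'eef_pos': array([149.17265928, 529.1363928 , 204.94509917]), 'eef_rot': array([-3.14056328e+00, -8.24145626e-05,  2.86678203e+00]), 'wrist_force': array([-0.24489235,  0.8568168 , -0.24599872]), 'moment': array([-0.03134783,  0.01399017, -0.0065894 ]), 'finger_force': 0.0, 'finger_gap': 94.41308294836274}
```

View pics/top0.png

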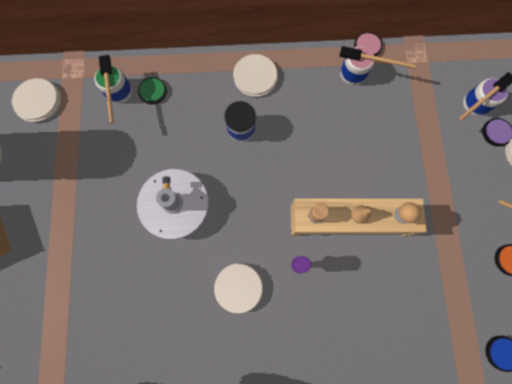

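View pics/side0.png

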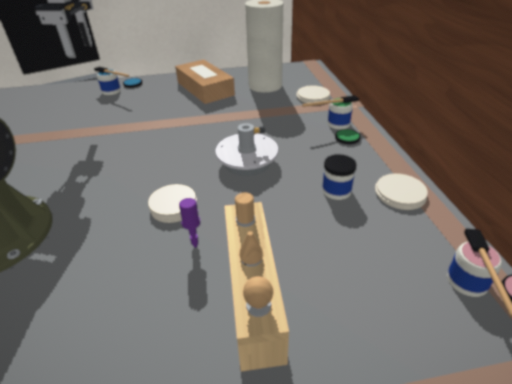

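The top picture shows the drum at (319,212), cone (361,213) and ball (409,212) in the rack, and the holder at (166,198) with its plunger pointing up the image to (166,182). The purple lookalike stands free at (301,265). The side view has the drum at (245,205), nearest the wheel.

Run:
```python
from h import *
W=np.load('top.npy')
def P(u,v):print((u,v),W[v,u].round())
for q in[(319,212),(361,213),(409,212),(166,198),(166,182),(166,190),(301,265),(150,220),(240,115),(238,288),(295,230),(423,230)]:P(*q)
def reg(name,u0,u1,v0,v1,z0,z1,Wn=W):
    R=Wn[v0:v1,u0:u1].reshape(-1,3);m=(R[:,2]>z0)&(R[:,2]<z1);R=R[m]
    if len(R):print(name,len(R),'med',np.median(R,0).round(1),'mid',((R.min(0)+R.max(0))/2).round(1),'ext',np.ptp(R,axis=0).round(1))
reg('drumtop',300,342,195,235,134,160)
reg('holder',150,185,185,215,100,115)
reg('plunger',155,180,172,192,80,99)
reg('plate',130,215,165,245,35,60)
reg('rack',280,440,190,245,82,96)
reg('purple',285,320,250,285,20,150)
reg('ball',390,430,195,235,120,160)
reg('cone',345,380,195,235,120,160)
S=np.load('side.npy')
reg('sdrum',230,260,190,225,120,160,S)
reg('sholder',232,260,120,155,70,115,S)
reg('spurple',175,205,195,250,10,150,S)
```

```text
(319, 212) [ 523. -153.  141.]
(361, 213) [ 519. -238.  131.]
(409, 212) [ 515. -329.  139.]
(166, 198) [581. 161.  71.]
(166, 182) [610. 155.  97.]
(166, 190) [591. 153. 104.]
(301, 265) [ 425. -114.  116.]
(150, 220) [540. 204.  41.]
(240, 115) [762.  -7.  80.]
(238, 288) [383.  16.  23.]
(295, 230) [ 496. -110.   91.]
(423, 230) [ 483. -375.   88.]
drumtop 226 med [ 524.7 -155.6  141.2] mid [ 525.4 -155.8  140.4] ext [31.9 31.9  8.3]
holder 251 med [575.5 155.  104.7] mid [578.5 155.  104.1] ext [45.2 37.7  8.2]
plunger 67 med [610.2 154.6  96.3] mid [609.3 156.7  93.1] ext [25.9 18.4 11.3]
plate 3428 med [566.8 148.1  42.8] mid [576.1 155.5  47.8] ext [158.2 159.4  24.1]
rack 3419 med [ 515.9 -235.4   89.3] mid [ 520.2 -246.1   89. ] ext [ 83.  272.1  14. ]
purple 282 med [ 426.  -112.5  114.6] mid [ 426.2 -115.2   91.3] ext [34.7 33.6 55.7]
ball 364 med [ 514.2 -329.5  135.6] mid [ 515.7 -333.9  132.1] ext [39.1 38.8 23.8]
cone 126 med [ 518.5 -241.4  131.9] mid [ 520.6 -243.7  133.3] ext [23.2 21.7 26.2]
sdrum 338 med [ 523.5 -166.9  140. ] mid [ 524.3 -159.7  131.6] ext [32.2 32.  23. ]
sholder 328 med [575.4 141.2  94.6] mid [581.3 152.9  88.5] ext [54.  43.3 36.8]
spurple 844 med [ 423.3 -124.6   77.5] mid [414.9 -54.5  63.3] ext [ 55.8 163.6 106.4]
```

```bash
cat >> h.py <<'E'
from scipy.spatial.transform import Rotation as Ro
def to(pos,rot=(np.pi,0,np.pi/2)):
    s=manip.read_state(); R=Ro.from_euler('xyz',s['eef_rot'])
    print('shift',R.inv().apply(np.array(pos)-s['eef_pos']).round(1),'turn',(R.inv()*Ro.from_euler('xyz',rot)).as_rotvec().round(3),'at',s['eef_pos'].round(1),s['eef_rot'].round(3))
E
python3 -c "
from h import *
to((525,-156,205))"
```

```text
shift [-5.476e+02 -5.574e+02  5.000e-01] turn [-1.000e-03  1.000e-03  1.296e+00] at [149.2 529.1 204.9] [-3.141 -0.     2.867]
```

```bash
python3 -m crank '[[70,-340,-345,0,0,0,1.296],[70,-340,-345,0,0,0,1.296],[70,-340,-345,0,0,0,1.296],[70,-340,-345,0,0,0,1.296],[70,-340,-345,0,0,0,1.296],[70,-340,-345,0,0,0,1.296],[70,-340,-345,0,0,0,1.296],[70,-340,-345,0,0,0,1.296],[70,-340,-345,0,0,0,1.296],[70,-340,-345,0,0,0,1.296]]' 20; python3 -c "
from h import *
to((525,-156,205))"
```

```text
clock: 1.1
eef_pos: [383.6, 102.5, 205.4]
eef_rot: [3.141, 0.0, 1.566]
wrist_force: [0.3, 0.4, -0.8]
finger_gap: 65.7
finger_force: 0.0
shift [-257.8  142.7    0.5] turn [ 0.     0.    -0.005] at [383.6 102.5 205.4] [3.141 0.    1.566]
```

```bash
python3 -m crank '[[70,-258,142,0,0,0,0],[70,-258,142,0,0,0,0],[70,-258,142,0,0,0,0],[70,-258,142,0,0,0,0],[70,-258,142,0,0,0,0],[70,-258,142,0,0,0,0],[70,-258,142,0,0,0,0],[70,-258,142,0,0,0,0],[70,-258,142,0,0,0,0]]'
python3 - <<'E'
from h import *
to((525,-156,205))
c,p,d=grab('wrist','w1.png'); W=cloud(c,d); np.save('w1.npy',W)
m=(W[...,2]>136)&(W[...,2]<150)&(abs(W[...,0]-525)<35)&(abs(W[...,1]+156)<35)
R=W[m]; print(len(R)); 
if len(R): print(np.median(R,0),(R.min(0)+R.max(0))/2,np.ptp(R,axis=0))
E
```

```text
clock: 2.0
eef_pos: [524.5, -152.1, 205.3]
eef_rot: [-3.141, -0.0, 1.571]
wrist_force: [0.2, 0.3, -0.4]
finger_gap: 66.0
finger_force: 0.0
shift [-3.9  0.5  0.3] turn [-0.    -0.     0.001] at [ 524.5 -152.1  205.3] [-3.141 -0.     1.571]
1312
[ 525.03306172 -155.97912382  140.95269203] [ 525.04033276 -156.94860242  139.60818458] [31.56875071 32.55557591  7.02557897]
```

View pics/w1.png

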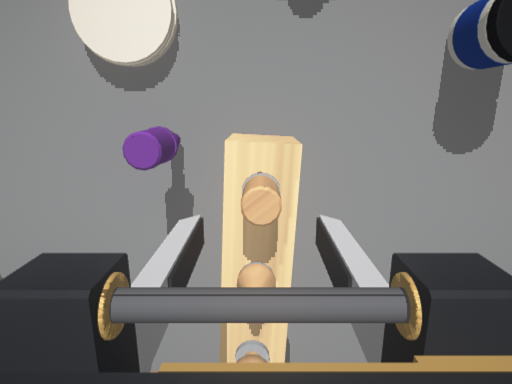

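The wrist view shows the drum centred between the fingers, its top at (261,205). The purple lookalike is clear to the left. I'm descending.

```bash
python3 -m crank '[[70,-4,0.5,40,0,0,0],[70,-4,0.5,80,0,0,0],[70,-4,0.5,104,0,0,0],[70,-4,0.5,104,0,0,0],[0,-4,0.5,104,0,0,0],[0,-4,0.5,104,0,0,0],[0,-4,0.5,104,0,0,0],[0,-4,0.5,104,0,0,0],[0,-4,0.5,104,0,0,0]]' 25;python3 -m crank '[[0,0,0,0,0,0,0],[0,0,0,0,0,0,0]]'
```

```text
clock: 2.95
eef_pos: [525.6, -157.0, 102.2]
eef_rot: [3.141, 0.0, 1.571]
wrist_force: [-0.7, 0.8, 4.7]
finger_gap: 32.8
finger_force: 25.0
clock: 3.15
eef_pos: [525.6, -157.0, 102.1]
eef_rot: [3.141, 0.0, 1.571]
wrist_force: [-1.3, 1.1, 5.6]
finger_gap: 32.6
finger_force: 25.0
```

Gripped at 32.6 mm across. Now I'll lift straight up and look at it.

```bash
python3 -m crank '[[0,0,0,-20,0,0,0],[0,0,0,-40,0,0,0],[0,0,0,-60,0,0,0],[0,0,0,-80,0,0,0],[0,0,0,-120,0,0,0],[0,0,0,-160,0,0,0],[0,0,0,-160,0,0,0],[0,0,0,-160,0,0,0]]';  python3 - <<'E'
from h import *
to((577,155,262))
for n in('side','wrist'):
    c,p,d=grab(n,n+'2.png'); W=cloud(c,d)
    np.save(n+'2.npy',W)
    m=(abs(W[...,0]-525)<30)&(abs(W[...,1]+157)<30)&(W[...,2]>130)
    for z in range(160,300,4):
        R=W[m&(W[...,2]>=z)&(W[...,2]<z+4)]
        if len(R)>3: print(n,z,len(R),'x',R[:,0].min().round(1),R[:,0].max().round(1),'y',R[:,1].min().round(1),R[:,1].max().round(1))
E
```

```text
clock: 3.95
eef_pos: [525.4, -157.0, 261.4]
eef_rot: [3.141, 0.0, 1.571]
wrist_force: [0.2, -0.2, -2.5]
finger_gap: 32.4
finger_force: 25.0
shift [312.   51.6  -0.6] turn [ 0.001  0.    -0.   ] at [ 525.4 -157.   261.4] [3.141 0.    1.571]
side 176 4 x 520.7 527.6 y -161.3 -158.8
side 180 8 x 519.3 527.5 y -163.8 -160.7
side 184 14 x 516.8 529.2 y -165.0 -157.1
side 188 15 x 516.8 531.3 y -166.0 -158.0
side 192 24 x 516.8 531.9 y -166.1 -158.5
side 196 19 x 516.9 532.3 y -167.1 -156.0
side 200 19 x 517.1 530.1 y -165.7 -160.7
side 204 37 x 517.3 531.3 y -166.5 -150.1
side 208 9 x 520.9 527.5 y -162.5 -158.5
side 212 5 x 516.6 525.1 y -166.0 -158.3
side 216 21 x 516.6 530.9 y -166.2 -159.5
side 220 21 x 516.7 531.1 y -165.6 -158.5
side 224 22 x 516.9 531.1 y -166.3 -160.2
side 228 19 x 517.1 531.6 y -166.6 -159.7
side 232 24 x 517.3 532.1 y -166.2 -157.1
side 236 21 x 516.4 530.0 y -166.6 -157.4
side 240 9 x 517.6 528.2 y -165.9 -162.1
side 248 46 x 506.7 542.1 y -176.2 -154.8
side 252 66 x 506.6 542.3 y -175.9 -157.4
side 256 51 x 509.1 540.5 y -175.1 -159.9
side 260 58 x 503.1 544.2
[... 566 characters left out ...]

wrist 200 19 x 517.9 530.0 y -152.7 -148.9
wrist 204 25 x 519.5 529.1 y -151.2 -148.9
wrist 244 18 x 509.2 540.0 y -148.9 -140.1
wrist 248 93 x 507.7 541.0 y -151.0 -138.6
wrist 252 273 x 507.7 541.0 y -155.6 -138.4
wrist 256 95 x 506.6 542.6 y -154.2 -140.4
wrist 260 163 x 501.3 547.3 y -154.0 -140.6
wrist 264 199 x 499.0 551.2 y -154.5 -140.3
wrist 268 248 x 496.6 552.3 y -154.1 -140.4
wrist 272 240 x 496.4 552.2 y -153.8 -140.5
wrist 276 269 x 496.3 552.3 y -154.4 -140.4
wrist 280 299 x 496.3 552.5 y -154.3 -140.4
wrist 284 322 x 496.2 552.4 y -154.5 -140.5
wrist 288 316 x 496.0 552.6 y -153.8 -140.5
wrist 292 387 x 496.2 552.5 y -170.3 -140.4
wrist 296 3358 x 495.9 552.8 y -171.0 -140.5
```

View pics/side2.png

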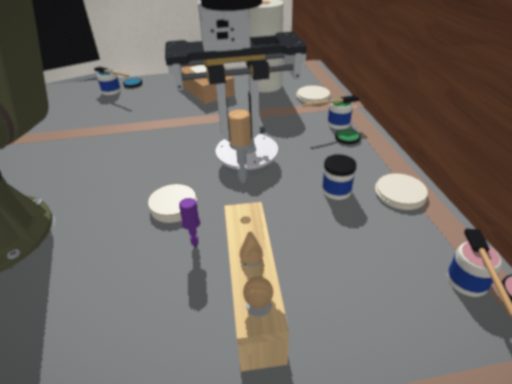

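The drum hangs upright between the fingers at (240,128), with its rack hole empty. From the cloud, the groove is at z≈210, the foot at 176 and the shoulder at 248. The rest therefore lies about 38 mm below the shoulder, so the final shoulder height should be about 24 mm above the rim, which is under 32.

```bash
python3 -m crank '[[0,40,7,0,0,0,0],[0,80,13,0,0,0,0],[0,120,20,0,0,0,0],[0,160,26,0,0,0,0],[0,200,33,0,0,0,0],[0,240,40,0,0,0,0],[0,280,46,0,0,0,0],[0,312,51.5,0,0,0,0],[0,312,51.5,0,0,0,0],[0,312,51.5,30,0,0,0]]'; python3 -m crank '[[0,0,0,10,0,0,0],[0,0,0,10,0,0,0],[0,0,0,10,0,0,0]]'
cat > meas.py <<'E'
from h import *
from scipy.optimize import least_squares
import sys
s=manip.read_state();T=s['eef_pos'];print(T.round(2),s['eef_rot'].round(3),s['wrist_force'].round(1))
def fit(R,r,c0):
    f=lambda q:np.hypot(R[:,0]-q[0],R[:,1]-q[1])-r
    o=least_squares(f,c0,loss='soft_l1',f_scale=.7);return o.x.round(2),len(R),np.abs(o.fun).mean().round(2)
for n in('side','wrist','top'):
    c,p,d=grab(n,n+sys.argv[1]+'.png'); W=cloud(c,d); np.save(n+sys.argv[1]+'.npy',W)
    z=W[...,2]; h=np.hypot(W[...,0]-577,W[...,1]-155); g=np.hypot(W[...,0]-T[0],W[...,1]-T[1])
    for nm,m,r in(('holder',(h<25)&(z>55)&(z<101)&~((W[...,0]>585)&(abs(W[...,1]-155)<12)),20),
      ('shank',(g<13)&(z>T[2]-74)&(z<T[2]-58),8),('shoulder',(g<23)&(z>T[2]-12)&(z<T[2]-9),18)):
        R=W[m]
        if len(R)>8: print(n,nm,*fit(R,r,T[:2] if nm!='holder' else [577,155]))
    R=W[(h<24)&(h>10)&(z>102)&(z<110)]
    if len(R)>8: print(n,'rim',R.min(0).round(1),R.max(0).round(1),len(R))
E
python3 meas.py 3
```

```text
clock: 5.05
eef_pos: [577.7, 155.9, 232.9]
eef_rot: [3.138, -0.001, 1.572]
wrist_force: [-0.3, 0.3, -1.8]
finger_gap: 32.2
finger_force: 25.0
clock: 5.35
eef_pos: [577.0, 154.6, 221.9]
eef_rot: [3.142, 0.0, 1.57]
wrist_force: [0.3, 0.3, -0.7]
finger_gap: 32.5
finger_force: 25.0
[577.03 154.59 221.95] [3.142 0.    1.57 ] [ 0.3  0.3 -0.7]
side holder [574.68 153.96] 255 1.45
side shank [575.89 154.49] 42 0.88
side shoulder [575.78 154.85] 17 0.99
side rim [554.7 132.  102. ] [593.  171.3 105.6] 81
wrist holder [575.3  154.58] 352 4.87
wrist shank [576.6  154.31] 83 0.15
wrist shoulder [576.51 154.17] 54 0.21
wrist rim [555.6 139.9 102.1] [595.1 174.3 106.5] 784
top holder [575.63 155.51] 162 3.61
top shank [577.74 156.05] 19 0.34
top rim [555.9 135.8 102.1] [596.3 173.5 107.5] 180
```

Run:
```python
import cv2
a=cv2.imread('pics/wrist3.png');b=cv2.imread('pics/side3.png')[70:190,190:300]
cv2.imwrite('pics/c3.png',cv2.hconcat([cv2.resize(a,(450,338)),cv2.resize(b,(310,338),interpolation=cv2.INTER_CUBIC)]))
from h import *
W=np.load('wrist3.npy');z=W[...,2]
for n in('wrist3','side3','top3'):
    W=np.load(n+'.npy');z=W[...,2];h=np.hypot(W[...,0]-576,W[...,1]-155)
    m=(z>103)&(z<106.5)&(h<26); R=W[m]
    # circle fit of rim outer: bin by angle, max radius
    a=np.arctan2(R[:,1]-155,R[:,0]-576)
    pts=[]
    for k in np.linspace(-np.pi,np.pi,25)[:-1]:
        q=R[(a>=k)&(a<k+np.pi/12)]
        if len(q)>2:
            r=np.hypot(q[:,0]-576,q[:,1]-155);pts.append((round(k,2),r.max().round(1),r.min().round(1)))
    print(n,pts)
```

```text
wrist3 [(np.float64(-3.14), np.float64(20.9), np.float64(10.0)), (np.float64(-2.88), np.float64(20.7), np.float64(9.5)), (np.float64(-2.62), np.float64(20.9), np.float64(9.9)), (np.float64(-2.36), np.float64(20.5), np.float64(10.6)), (np.float64(-1.05), np.float64(18.4), np.float64(14.0)), (np.float64(-0.79), np.float64(19.8), np.float64(8.2)), (np.float64(-0.52), np.float64(19.1), np.float64(8.3)), (np.float64(-0.26), np.float64(18.7), np.float64(7.9)), (np.float64(0.0), np.float64(19.1), np.float64(7.8)), (np.float64(0.26), np.float64(18.8), np.float64(8.3)), (np.float64(0.52), np.float64(18.5), np.float64(7.7)), (np.float64(0.79), np.float64(18.6), np.float64(8.4)), (np.float64(1.05), np.float64(19.0), np.float64(8.2)), (np.float64(1.31), np.float64(19.3), np.float64(7.9)), (np.float64(1.57), np.float64(19.3), np.float64(8.7)), (np.float64(1.83), np.float64(19.7), np.float64(9.1)), (np.float64(2.09), np.float64(19.9), np.float64(9.5)), (np.float64(2.36), np.float64(20.0), np.float64(9.3)), (np.float64(2.62), np.float64(20.3), np.float64(9.6)), (np.float64(2.88), np.float64(20.5), 
[... 1632 characters left out ...]
p.float64(18.1), np.float64(7.9)), (np.float64(-0.52), np.float64(16.2), np.float64(8.9)), (np.float64(-0.26), np.float64(17.7), np.float64(8.8)), (np.float64(0.0), np.float64(17.9), np.float64(9.7)), (np.float64(0.26), np.float64(18.9), np.float64(10.5)), (np.float64(1.05), np.float64(19.3), np.float64(9.0)), (np.float64(1.31), np.float64(18.5), np.float64(10.0)), (np.float64(1.57), np.float64(19.1), np.float64(10.6)), (np.float64(1.83), np.float64(19.5), np.float64(8.8)), (np.float64(2.09), np.float64(19.7), np.float64(9.9)), (np.float64(2.36), np.float64(19.9), np.float64(9.8)), (np.float64(2.62), np.float64(19.7), np.float64(10.6)), (np.float64(2.88), np.float64(18.5), np.float64(10.2))]
```

View pics/c3.png

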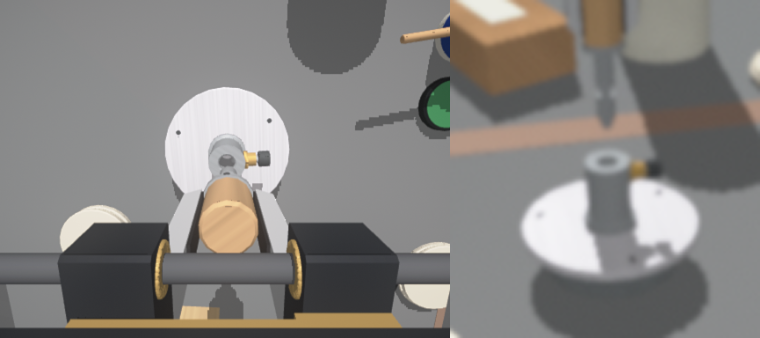

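The crop shows the shank directly over the bore: left panel, rim at (226,150) and plunger knob at (263,158) on +x. The wrist and side clouds agree that the spindle sits about 1.5 mm too far in +x. I'll correct that and ease in.

```bash
python3 -m crank '[[0,0,-1.5,10,0,0,0],[0,0,-1.5,20,0,0,0],[0,0,-1.5,26,0,0,0],[0,0,-1.5,29,0,0,0],[0,0,-1.5,31,0,0,0],[0,0,-1.5,33,0,0,0],[0,0,-1.5,35,0,0,0],[0,0,-1.5,37,0,0,0],[0,0,-1.5,37,0,0,0]]'; python3 meas.py 4
```

```text
clock: 6.4
eef_pos: [575.3, 155.0, 184.2]
eef_rot: [-3.141, 0.0, 1.571]
wrist_force: [0.1, 0.3, -1.3]
finger_gap: 32.5
finger_force: 25.0
[575.32 155.   184.23] [-3.141  0.     1.571] [ 0.1  0.3 -1.3]
side holder [574.41 154.19] 248 1.04
side shank [574.1  154.38] 39 0.76
side shoulder [573.45 154.61] 16 0.92
side rim [554.8 134.  102.2] [592.6 171.5 109.7] 74
wrist holder [575.06 154.06] 337 0.96
wrist shank [574.67 154.62] 85 0.12
wrist shoulder [574.69 154.49] 65 0.25
wrist rim [555.3 147.2 102. ] [594.9 174.2 106.4] 784
top holder [575.86 155.81] 125 1.35
top shank [575.8  156.11] 16 0.3
top rim [556.9 136.2 102. ] [597.9 171.5 108.4] 145
```

```bash
python3 -m crank '[[0,0,0.3,1,0,0,0],[0,0,0.3,2,0,0,0],[0,0,0.3,3,0,0,0],[0,0,0.3,4,0,0,0],[0,0,0.3,4,0,0,0]]';python3 -m crank '[[0,0,0,1,0,0,0],[0,0,0,2,0,0,0],[0,0,0,2,0,0,0]]'; python3 -m crank '[[0,0,0,1,0,0,0],[0,0,0,2,0,0,0],[0,0,0,2,0,0,0]]'
```

```text
clock: 7.05
eef_pos: [575.6, 155.0, 180.2]
eef_rot: [-3.141, 0.0, 1.571]
wrist_force: [-0.9, -0.1, -1.0]
finger_gap: 32.3
finger_force: 25.0
clock: 7.35
eef_pos: [575.6, 155.0, 178.3]
eef_rot: [-3.141, 0.0, 1.571]
wrist_force: [-0.5, 0.5, -2.5]
finger_gap: 32.6
finger_force: 25.0
clock: 7.65
eef_pos: [575.6, 155.0, 176.3]
eef_rot: [-3.141, 0.0, 1.571]
wrist_force: [0.1, 0.6, -1.4]
finger_gap: 32.5
finger_force: 25.0
```

```bash
for i in 1 2; do python3 -m crank '[[0,0,0,0.7,0,0,0],[0,0,0,1.4,0,0,0],[0,0,0,2,0,0,0],[0,0,0,2,0,0,0]]' | grep -E "pos|wrist|gap"; done;  python3 -m crank '[[0,0,0,0.7,0,0,0],[0,0,0,1.4,0,0,0],[0,0,0,2,0,0,0],[0,0,0,2,0,0,0]]' | grep -E "pos|wrist|gap"
```

```text
eef_pos: [575.6, 155.0, 174.3]
wrist_force: [0.8, -0.6, -1.6]
finger_gap: 32.3
eef_pos: [575.6, 155.1, 172.3]
wrist_force: [-0.2, -0.1, -1.5]
finger_gap: 32.6
eef_pos: [575.6, 155.0, 170.5]
wrist_force: [-1.1, -0.2, 1.1]
finger_gap: 32.3
```

```bash
python3 -m crank '[[0,0,0,0.5,0,0,0],[0,0,0,1,0,0,0],[0,0,0,1,0,0,0]]' | grep -E "pos|wrist"; python3 -m crank '[[0,0,0,0.5,0,0,0],[0,0,0,1,0,0,0],[0,0,0,1,0,0,0]]' | grep -E "pos|wrist"
```

```text
eef_pos: [575.6, 155.0, 169.7]
wrist_force: [-3.2, -0.3, 4.8]
eef_pos: [575.6, 155.0, 168.4]
wrist_force: [-2.8, -0.3, 3.7]
```

```bash
python3 -m crank '[[0,0,0,0.5,0,0,0],[0,0,0,1,0,0,0],[0,0,0,1,0,0,0]]' | grep -E "pos|wrist"
```

```text
eef_pos: [575.6, 155.0, 167.3]
wrist_force: [-3.2, 0.4, 3.3]
```

```bash
python3 -m crank '[[0,0,0,0.5,0,0,0],[0,0,0,1,0,0,0],[0,0,0,1.5,0,0,0],[0,0,0,2,0,0,0],[0,0,0,2,0,0,0]]' | grep -E "pos|wrist"; python3 -m crank '[[0,0,0,0.5,0,0,0],[0,0,0,1,0,0,0],[0,0,0,1.5,0,0,0],[0,0,0,2,0,0,0],[0,0,0,2,0,0,0]]' | grep -E "pos|wrist"
```

```text
eef_pos: [575.6, 155.0, 165.2]
wrist_force: [-3.5, -0.8, 1.8]
eef_pos: [575.6, 155.0, 163.3]
wrist_force: [-4.2, -1.7, 1.7]
```

```bash
python3 -m crank '[[0,0,0,1,0,0,0],[0,0,0,2,0,0,0],[0,0,0,3,0,0,0],[0,0,0,4,0,0,0],[0,0,0,5,0,0,0],[0,0,0,5,0,0,0]]' | grep -E "pos|wrist|gap"; python3 -m crank '[[0,0,0,1,0,0,0],[0,0,0,2,0,0,0],[0,0,0,3,0,0,0],[0,0,0,4,0,0,0],[0,0,0,5,0,0,0],[0,0,0,5,0,0,0]]' | grep -E "pos|wrist|gap"
```

```text
eef_pos: [575.5, 155.0, 157.9]
wrist_force: [-3.3, -1.8, -3.3]
finger_gap: 32.6
eef_pos: [575.5, 155.0, 153.2]
wrist_force: [-4.4, -1.6, -1.2]
finger_gap: 32.5
```

```bash
python3 -m crank '[[0,0,0,1,0,0,0],[0,0,0,2,0,0,0],[0,0,0,3,0,0,0],[0,0,0,4,0,0,0],[0,0,0,5,0,0,0],[0,0,0,5,0,0,0]]' | grep -E "pos|wrist|gap"; python3 -m crank '[[0,0,0,0.5,0,0,0],[0,0,0,1,0,0,0],[0,0,0,1,0,0,0]]' | grep -E "pos|wrist|gap"; python3 -c "
from h import *
W=cloud(*[grab('wrist')[i] for i in (0,2)]) if 0 else None
c,p,d=grab('side');W=cloud(c,d)
m=(abs(W[...,0]-575)<6)&(abs(W[...,1]-155)<26)&(W[...,2]>100)&(W[...,2]<160)
R=W[m]
for z in range(100,160,2):
    q=R[(R[:,2]>=z)&(R[:,2]<z+2)]
    if len(q): print(z,len(q),q[:,1].min().round(1),end='; ')
"
```

```text
eef_pos: [575.6, 155.1, 148.4]
wrist_force: [-5.7, -0.4, 0.8]
finger_gap: 32.0
eef_pos: [575.6, 155.1, 147.3]
wrist_force: [-4.7, -1.1, -0.8]
finger_gap: 32.3
100 3 134.1; 102 13 132.8; 104 8 132.9; 106 5 145.9; 108 3 145.8; 110 4 145.9; 112 4 144.7; 114 4 145.4; 116 3 145.1; 118 4 145.5; 120 4 147.9; 122 2 145.4; 124 5 144.7; 126 4 146.4; 132 1 139.0; 134 1 137.4; 136 6 134.9; 138 3 135.1; 140 7 135.4; 142 4 136.2; 144 3 136.4; 146 4 138.5; 148 2 137.2; 150 5 136.8; 152 4 136.2; 154 6 137.2; 156 2 140.3; 158 3 137.8;
```

```bash
python3 -m crank '[[0,0,0,0.5,0,0,0],[0,0,0,1,0,0,0],[0,0,0,1,0,0,0]]' | grep -E "pos|wrist"; python3 -m crank '[[0,0,0,0.3,0,0,0],[0,0,0,0.6,0,0,0],[0,0,0,0.6,0,0,0]]' | grep -E "pos|wrist";python3 -m crank '[[0,0,0,0.3,0,0,0],[0,0,0,0.6,0,0,0],[0,0,0,0.6,0,0,0]]' | grep -E "pos|wrist"
```

```text
eef_pos: [575.6, 155.0, 146.2]
wrist_force: [-4.8, -1.5, -0.4]
eef_pos: [575.6, 155.1, 145.9]
wrist_force: [-5.9, -1.1, 0.5]
eef_pos: [575.5, 155.0, 144.9]
wrist_force: [-3.3, -0.5, -3.1]
```

```bash
python3 -m crank '[[0,0,0,0.3,0,0,0],[0,0,0,0.6,0,0,0],[0,0,0,0.6,0,0,0]]' | grep -E "pos|wrist"
```

```text
eef_pos: [575.6, 155.0, 144.5]
wrist_force: [-4.5, -1.4, -1.9]
```

```bash
python3 -m crank '[[0,0,0,0.3,0,0,0],[0,0,0,0.6,0,0,0],[0,0,0,0.6,0,0,0]]' | grep -E "pos|wrist"
```

```text
eef_pos: [575.5, 154.8, 143.5]
wrist_force: [-3.7, -2.5, -6.8]
```

```bash
python3 -m crank '[[0,0,0,0.3,0,0,0],[0,0,0,0.6,0,0,0],[0,0,0,0.6,0,0,0]]' | grep -E "pos|wrist"
```

```text
eef_pos: [575.6, 155.1, 143.1]
wrist_force: [-2.7, -1.9, -9.1]
```

```bash
python3 -m crank '[[0,0,0,0.3,0,0,0],[0,0,0,0.6,0,0,0],[0,0,0,0.6,0,0,0]]' | grep -E "pos|wrist"
```

```text
eef_pos: [575.7, 155.1, 142.9]
wrist_force: [-3.9, -0.7, -6.0]
```

```bash
python3 -m crank '[[0,0,0,0.3,0,0,0],[0,0,0,0.5,0,0,0],[0,0,0,0.5,0,0,0]]' | grep -E "pos|wrist"
```

```text
eef_pos: [575.8, 155.1, 142.5]
wrist_force: [-3.6, -0.7, -4.1]
```

```bash
python3 -m crank '[[0,0,0,0.3,0,0,0],[0,0,0,0.5,0,0,0],[0,0,0,0.5,0,0,0]]' | grep -E "pos|wrist"
```

```text
eef_pos: [575.9, 155.1, 142.2]
wrist_force: [-2.2, -0.2, -2.4]
```

```bash
python3 -m crank '[[0,0,0,0.3,0,0,0],[0,0,0,0.5,0,0,0],[0,0,0,0.5,0,0,0]]' | grep -E "pos|wrist"
```

```text
eef_pos: [575.9, 155.1, 141.6]
wrist_force: [-0.8, -0.5, -0.4]
```

```bash
python3 -m crank '[[0,0,0,0.3,0,0,0],[0,0,0,0.5,0,0,0],[0,0,0,0.5,0,0,0]]' | grep -E "pos|wrist"
```

```text
eef_pos: [575.8, 155.1, 140.9]
wrist_force: [0.6, -0.8, -0.3]
```

```bash
python3 -m crank '[[0,0,0,0.3,0,0,0],[0,0,0,0.5,0,0,0],[0,0,0,0.5,0,0,0]]' | grep -E "pos|wrist"
```

```text
eef_pos: [575.7, 155.0, 140.3]
wrist_force: [0.6, 0.0, -0.1]
```

```bash
python3 -m crank '[[0,0,0,0.3,0,0,0],[0,0,0,0.5,0,0,0],[0,0,0,0.5,0,0,0]]' | grep -E "pos|wrist"
```

```text
eef_pos: [575.7, 155.1, 140.0]
wrist_force: [0.6, 0.4, 1.3]
```

```bash
python3 -m crank '[[0,0,0,0.2,0,0,0],[0,0,0,0.4,0,0,0],[0,0,0,0.4,0,0,0]]' | grep -E "pos|wrist"
```

```text
eef_pos: [575.8, 155.1, 139.7]
wrist_force: [0.1, -0.7, 2.4]
```

The side force has dropped to zero and the vertical force is rising against a stop, so the nose is in the groove. I'll release and retreat.

```bash
python3 -m crank '[[50,0,0,0,0,0,0],[60,0,0,0,0,0,0],[70,0,0,0,0,0,0],[70,0,0,0,0,0,0],[70,0,0,-15,0,0,0],[70,0,0,-50,0,0,0],[70,0,0,-90,0,0,0],[70,0,0,-120,0,0,0],[70,0,0,-120,0,0,0],[70,0,0,-120,0,0,0]]'
python3 - <<'E'
from h import *
c,p,d=grab('side');W=cloud(c,d)
cv2.imwrite('pics/f.png',cv2.resize(cv2.cvtColor(p,cv2.COLOR_RGB2BGR)[60:200,170:330],(640,560),interpolation=cv2.INTER_CUBIC))
m=(abs(W[...,0]-575)<25)&(abs(W[...,1]-155)<26)&(W[...,2]>100)
R=W[m]
for z in range(106,190,4):
    q=R[(R[:,2]>=z)&(R[:,2]<z+4)]
    if len(q): print(z,len(q),q[:,0].min().round(1),q[:,0].max().round(1),q[:,1].min().round(1),end='; ')
c,p,d=grab('wrist');W=cloud(c,d)
R=W[(np.hypot(W[...,0]-575,W[...,1]-155)<22)&(W[...,2]>170)&(W[...,2]<190)];print(len(R),np.median(R,0),(R.min(0)+R.max(0))/2)
E
```

```text
clock: 18.1
eef_pos: [575.6, 155.0, 259.2]
eef_rot: [3.141, -0.0, 1.571]
wrist_force: [-0.1, -0.7, 0.1]
finger_gap: 65.9
finger_force: 0.0
106 11 555.7 579.6 136.5; 110 11 566.1 580.2 144.4; 114 9 566.2 580.0 144.4; 118 6 568.0 580.3 145.7; 126 17 556.3 591.1 135.8; 130 28 556.1 590.1 134.5; 134 24 556.8 588.5 136.9; 138 18 557.0 588.8 136.7; 142 23 556.9 588.9 137.4; 146 18 557.2 589.0 137.5; 150 25 556.2 585.8 136.4; 154 20 556.0 585.8 136.8; 158 23 556.0 586.6 136.3; 162 22 556.1 586.2 137.3; 166 22 556.3 586.2 136.8; 170 21 556.2 587.1 135.6; 174 31 556.6 587.3 136.6; 178 54 557.7 587.5 139.6; 1220 [572.58781054 156.64414511 178.50533391] [572.51878312 155.46432006 175.55920599]
```

View pics/f.png

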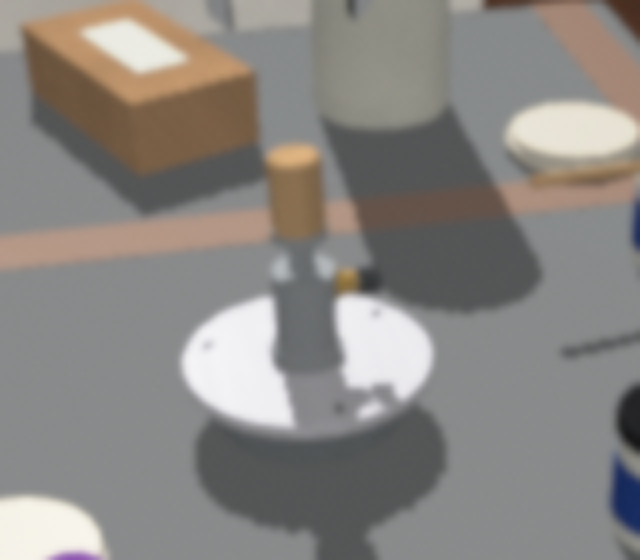

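The spindle stands in the holder, at (297,220) in the crop, with the plunger knob at (365,280). It leans only slightly (about 0.03 rad), and the shoulder is about 22 mm above the rim, as the groove position predicts.

```bash
python3 -c "
from cell import manip
print(manip.sign_off())"
```

```text
the job is handed in; nothing more can be done
None
```

I handed the job in with the drum spindle released and standing in the post holder, its shoulder about 22 mm above the rim and leaning about 0.03 rad. The force readings show the plunger snapped into its groove, but the system gave no verdict.

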